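# Find the guide whose presser grips, by feeler drag

## Robot

A 6-joint arm with a two-finger parallel gripper is mounted at the origin on the work surface; the furniture and walls round the work are solid. World frame = base frame: x ahead of the robot, y to its left, z up, the work surface at z = 0. Lengths are in m, angles in rad, forces in N, time in s.
With the tool pointing down it reaches from about 0.375 to 0.9 m from the base axis. Payload 3.1 kg.
Tool frame: the origin (TCP) lies on the centre line of the jaws, within the pads' length; the fingertips stand 19 mm ahead of it and the grasp point (between the pads) is the TCP; z points along the fingers, y is the line along which they close (so a half turn about z gives the same grasp; the last joint's range is limited). The gripper opens to 85 mm and grips with 20 to 120 N. Pads are 22 mm wide; open, the fingers measure 114 mm over their backs; the gripper's body (76 mm by 85 mm) begins 54 mm behind the grasp point. The pads swing forward as they close: fully open they stand 13 mm farther back than shut.
Start: joints at [1.071, 0.527, 1.433, -0, 1.181, -0.178], TCP at [0.198, 0.593, 0.25] pointing down, gripper open.
Joint ranges: [-3.08, 3.08], [-0.75, 2.2], [0.22, 2.44], [-1.43, 4.57], [0, 2.65], [-2.85, 2.85]. Speed limits (rad/s): [2.79, 2.79, 3.14, 3.14, 3.14, 3.14].

## Interface

Orientations are given as a unit quaternion [x, y, z, w].
In Python, from station import manip gives the robot as it stands.
- The arm moves only by the tool servo_tool, never from a script. Its argument "rows" is a list that holds one entry, the list of rows, each a list of 7 numbers: the turn, a rotation vector about the tool's x, y, z in degrees, then the shift along the tool's x, y, z in m, then the gripper command: -1 is shut, 1 is fully open, values between are in proportion. In form: [[[wx, wy, wz, tx, ty, tz, jaw], ...]]. A call has 1 to 8 rows; each row shifts and turns the commanded pose from where the row before left it, along the tool's axes as they then stand; what a row does not reach is not made up. A row lasts 1/12 s, in which the tool goes at most 41.7 mm and 7.16 degrees, less where a joint would pass 70% of its speed; a pose out of reach is approached as far as the arm can. A call is refused whole if a number of a shift passes 0.0417 or a number of a turn 7.16, either way. A call with a gripper value outside its range is refused whole. The fingers move at their own pace and stop on an object; "squeeze" is the grip in N (left out, the last holds). Time passes only in rows, so rows that do not move let the fingers close. It gives the time, the measured TCP pose, the force, the opening and the grip force at its end, in the units of the state.
- manip.sense(): the state, without advancing time (a new reading comes with each control period).
- manip.snapshot(name): name is "side" or "top" or "wrist"; returns the picture (420x560x3 uint8, blue, green, red); there is no depth.
- manip.camera_info(name): a dict with "K" (3x3 intrinsics, pixels), "camera_from_world" (4x4, takes a point from world to camera coordinates). Camera axes: x right, y down, z forward; pixel columns grow to the right and rows downward; lengths in m; the calibration is good to about 2 mm. The wrist camera is an equidistant fisheye: a pixel r from the principal point sees the ray r / f radians off the axis. A picture is of the moment at which its call begins: read the wrist's pose just before it. camera_info takes no time and is no camera call; for the wrist camera it gives the pose at the moment of the call.
- manip.sign_off(): hands the job in; it is judged then, once.
The state is a dict: "t": time; "q": joint angles; "qd": joint speeds; "tau": joint torques, N m; "tcp_pos": TCP position; "tool_rot": TCP orientation; "force": force on the tool from outside, world axes, zero at the start; "ft_torque": the same for the moment, N m; "finger_gap": opening from 0.0 (shut) to 1.0 (fully open); "gripper_force": force on a finger pad.
Only numpy, scipy, OpenCV 4.12 (cv2) and the standard library are available. Lean on these libraries where they do the work, as an engineer would, in place of code of your own. Each camera call takes 0.05 s, during which the arm holds its last target. There are 200 camera calls.

## Task

One of the three identical strip guides has a sound presser; of the others one is loose and one is jammed shut. Pick up the feeler by its grip, try it gently in the guides, never forcing it where it stops (keep below about 25 N), and leave it fully home against the stop, let go, in the guide where it slides in with a steady drag. Do not disturb the timer, the cup or the dropper bottle.

Things in the scene. Friction and masses are not known exactly. Their poses are not given: they have to be found in the camera images.
- feeler: The feeler: a flat steel blade 20 mm wide and 4 mm thick with a round nose, total length 92 mm, 0.08 kg, carrying an upright white plastic grip block (30 mm along the blade, 12 mm wide, top 45 mm above the blade's underside). Starts lying flat on the worktop. Origin on the underside of the blade, below the middle of the grip block; its x axis runs along the blade to the nose (75 mm ahead), y across the grip's 12 mm, z up.
- feeler_nose (a point): The very tip of the feeler's round nose, on the underside of the blade.
- guide_a: One of three strip guides that look alike, fixed, 56 mm wide, 102 mm long, grey roof 27 mm high, knob to 39 mm. Origin on the worktop; the feeler slides in along its x, z up. A metal apron 12 mm high starts at x = -72 mm (robot side) and becomes the gap's floor; side guides flare from x = -32 to -20 mm, then the gap is 24 mm wide, 7 mm high, along y = 0, with a stop at x = 22 mm.
- guide_b: Same shape and axes as guide_a. Feeler fully home in any guide: nose at guide x = 22 mm, middle of its grip block at x = -53 mm over the apron. Which guide is loose, jammed or sound changes place from run to run and cannot be seen, only felt.
- guide_c: Same shape and axes as guide_a. Felt when pushing the blade in: loose guide, no drag up to the stop; jammed guide, stops dead with the nose near x = -4 mm; sound guide, resistance starts with the nose near x = -4 mm, about 6 to 12 N up a short ramp, then a steady drag of about 3 to 6 N to the stop.
- presser_a: The presser hidden under the roof of guide_a; in the sound guide it is sprung and presses on the blade with about 7 N. Origin at the roof's underside (z = 19 mm) above the guide's origin; before a blade goes in this pose is the same for loose, jammed and sound.
- presser_b: The presser hidden under the roof of guide_b; in the sound guide it is sprung and presses on the blade with about 7 N. Origin at the roof's underside (z = 19 mm) above the guide's origin; before a blade goes in this pose is the same for loose, jammed and sound.
- presser_c: The presser hidden under the roof of guide_c; in the sound guide it is sprung and presses on the blade with about 7 N. Origin at the roof's underside (z = 19 mm) above the guide's origin; before a blade goes in this pose is the same for loose, jammed and sound.
- timer: Bystander: flat bench timer, 64 x 64 x 19 mm. Origin at the centre of its underside.
- cup: Bystander: small lidded sample cup, 61 mm across, 68 mm high. Origin at the centre of its underside.
- dropper: Bystander: small dropper bottle, 30 mm across, 80 mm high. Origin at the centre of its underside.

How it is judged:
On the way, in this order (a step that is already met when the one before it is completed fails the run):
1. the feeler is picked up off the worktop (height (world z) of feeler above 0.02 m and contact force between feeler and the fingers above 0.5 N), for 0.1 s.
2. the feeler is fully home in the guide whose presser grips it (((x of feeler_nose in the frame of guide_a between 0.0185 and 0.026 m and y of feeler_nose in the frame of guide_a between -0.006 and 0.006 m and contact force between feeler and presser_a above 1.5 N) or (x of feeler_nose in the frame of guide_b between 0.0185 and 0.026 m and y of feeler_nose in the frame of guide_b between -0.006 and 0.006 m and contact force between feeler and presser_b above 1.5 N) or (x of feeler_nose in the frame of guide_c between 0.0185 and 0.026 m and y of feeler_nose in the frame of guide_c between -0.006 and 0.006 m and contact force between feeler and presser_c above 1.5 N))), for 0.2 s.
At the end, for the whole second after the job is handed in: The feeler lies flat (within 7 degrees), at rest and let go, with its nose within 3.5 mm of the stop in the one guide whose presser presses on it (more than 1.5 N) (((x of feeler_nose in the frame of guide_a between 0.0185 and 0.026 m and y of feeler_nose in the frame of guide_a between -0.006 and 0.006 m and contact force between feeler and presser_a above 1.5 N) or (x of feeler_nose in the frame of guide_b between 0.0185 and 0.026 m and y of feeler_nose in the frame of guide_b between -0.006 and 0.006 m and contact force between feeler and presser_b above 1.5 N) or (x of feeler_nose in the frame of guide_c between 0.0185 and 0.026 m and y of feeler_nose in the frame of guide_c between -0.006 and 0.006 m and contact force between feeler and presser_c above 1.5 N)) and linear speed of feeler below 0.02 m/s and angle between feeler's own z axis and vertical below 0.12 rad and contact force between feeler and the fingers below 0.05 N); the robot touches nothing.
It fails at once if the feeler is forced: more than 30 N against a presser, or more than 60 N in all its contacts with a guide (contact force between feeler and presser_a above 30 N or contact force between feeler and presser_b above 30 N or contact force between feeler and presser_c above 30 N or contact force between feeler and guide_a above 60 N or contact force between feeler and guide_b above 60 N or contact force between feeler and guide_c above 60 N).
It fails at once if the timer, the cup or the dropper bottle is moved by more than 30 mm (distance of any of timer, cup, dropper from where it was at the start of the episode above 0.03 m).
It also fails if it takes over 72 s, if anything falls off the work surface, if the arm or the gripper's body presses on something with over 40 N, if the wrist force passes 120 N, or if a joint passes its speed limit or range.

## Working session

There is one attempt and no reset: what is moved stays moved. The work goes in short steps, Python scripts to look and compute and a tool call to move; the robot and the scene stay as the last step left them, time stands still between calls to the robot, and variables do not carry over. Pictures are saved under pics/ and viewed, at most 10 in all, crops included, and the job is handed in when it is done.

Besides the shell and the picture viewer there is one more tool, called after ">>>" as name(argument=value, ...), one argument or row to a line, values as JSON. servo_tool: Moves the arm, as the interface text tells. Its arguments: {"type":"object","properties":{"rows":{"type":"array","items":{"type":"array","items":{"type":"array","items":{"type":"number"}}}},"squeeze":{"type":"number"}},"required":["rows"]}

```bash
mkdir -p pics
python3 - <<'E'
from station import manip
import cv2
s=manip.sense();print(s['t'],s['tcp_pos'],s['tool_rot'],s['force'],s['finger_gap'])
for n in("top","side"):
    cv2.imwrite(f"pics/{n}0.png",manip.snapshot(n)); c=manip.camera_info(n);print(n,c['K'],c['camera_from_world'])
E
```

```text
0.0 [0.19728791 0.59232609 0.24933317] [ 1.60207930e-01  9.87082686e-01 -1.02439854e-03 -3.73733623e-04] [ 0.14823477 -0.58276116 -0.20083381] 0.9974146109501026
top [[530.63221485   0.         270.07567721]
 [  0.         530.63221485 204.22503442]
 [  0.           0.           1.        ]] [[ 0.00571032 -0.99995559  0.00749761 -0.02846851]
 [-0.99461484 -0.00645541 -0.10343907  0.54522296]
 [ 0.10348288 -0.00686657 -0.99460753  1.18345003]
 [ 0.          0.          0.          1.        ]]
side [[462.80971463   0.         282.96031261]
 [  0.         462.80971463 217.97608199]
 [  0.           0.           1.        ]] [[ 0.44790433 -0.89405008 -0.0074948  -0.29580493]
 [-0.62870099 -0.3089865  -0.71362624  0.3718769 ]
 [ 0.6357018   0.32434827 -0.70048656  0.72976597]
 [ 0.          0.          0.          1.        ]]
```

View pics/top0.png

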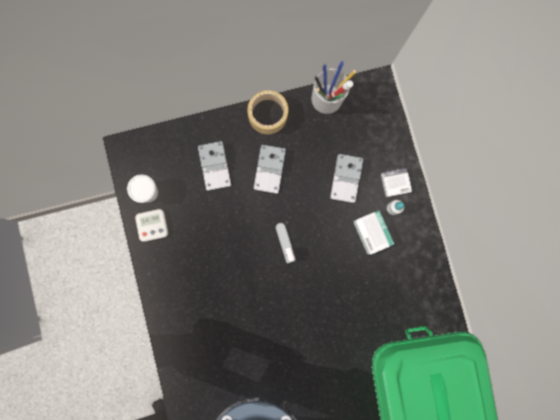

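View pics/side0.png

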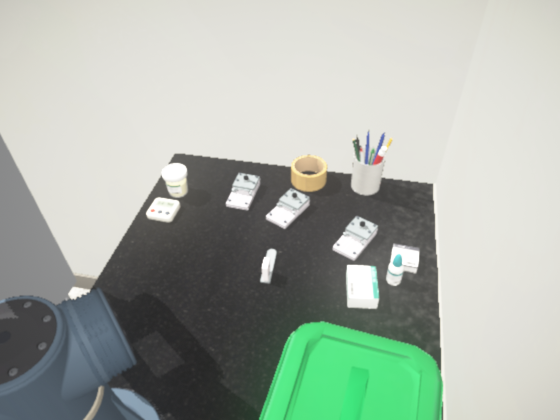

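Top view: the guides are at about (214,165), (270,168) and (347,178). The feeler runs from the nose at (280,226) to the grip at about (289,255). I'll enlarge this area.

Run:
```python
import cv2
a=cv2.imread("pics/top0.png")[135:270,190:375]
cv2.imwrite("pics/c1.png",cv2.resize(a,None,fx=4.3,fy=4.3,interpolation=cv2.INTER_CUBIC))
```

```text
(no output)
```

View pics/c1.png

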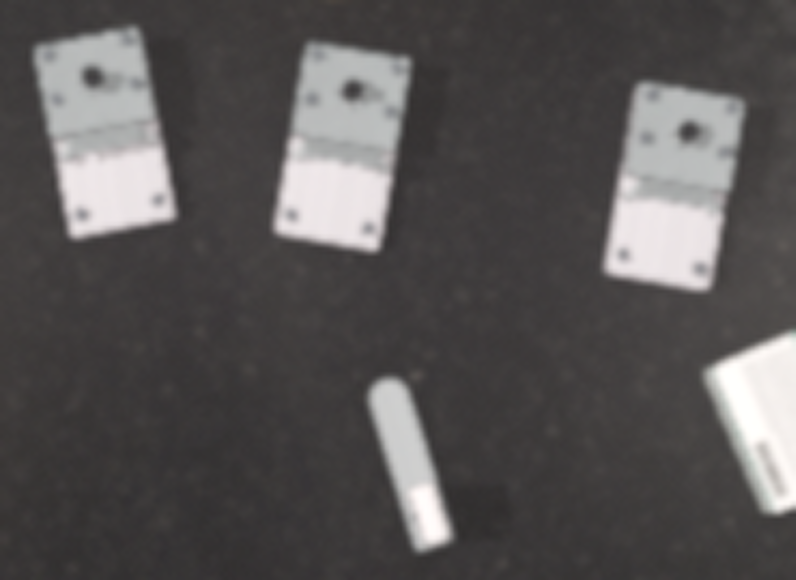

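```bash
cat > h.py <<'E'
import numpy as np
from station import manip
def ray(n,uv,z):
    c=manip.camera_info(n);K=c['K'];T=np.array(c['camera_from_world']);R=T[:3,:3]
    o=-R.T@T[:3,3]; d=R.T@np.linalg.solve(K,[uv[0],uv[1],1.]); return (o+d*(z-o[2])/d[2])[:2]
E
python3 - <<'E'
from h import *
P=lambda x,y,z:ray("top",((x+.5)/4.3-.5+190,(y+.5)/4.3-.5+135),z)
G={1:[(34,45),(136,28),(70,238),(176,217)],2:[(307,42),(411,57),(275,235),(380,251)],3:[(634,82),(745,99),(604,275),(711,291)]}
for k,g in G.items():
    fl,fr=[P(*p,.027) for p in g[:2]];nl,nr=[P(*p,.012) for p in g[2:]]
    f=(fl+fr)/2;n=(nl+nr)/2;u=f-n;L=np.linalg.norm(u);u/=L
    w1=fl-fr;w2=nl-nr
    print(k,"orig",np.round((n+.072*u+f-.030*u)/2,4),"yaw",np.degrees(np.arctan2(u[1],u[0])),"L",L,np.linalg.norm(w1),np.linalg.norm(w2),[np.degrees(np.arctan2(-w[0],w[1])) for w in(w1,w2)])
n=P(386,378,.004);b=(P(416,550,.045)+P(453,540,.045))/2;m=(P(402,480,.004)+P(434,470,.004))/2
print(n,m,b,[ (np.linalg.norm(n-q),np.degrees(np.arctan2(*(n-q)[::-1]))) for q in(m,b)])
print(manip.camera_info("wrist"))
E
```

```text
1 orig [0.6566 0.1098] yaw 11.526417216341551 L 0.10350261808490319 0.0554889905829718 0.05819688975985871 [np.float64(10.072377949460622), np.float64(11.714328239668747)]
2 orig [ 0.6499 -0.0265] yaw -8.97274742355696 L 0.10435955414249613 0.056522225308958535 0.05732756219438381 [np.float64(-7.92667600885125), np.float64(-8.350058769640635)]
3 orig [ 0.629  -0.2044] yaw -8.829552984589533 L 0.10376011873664197 0.060285197120997745 0.058284260407441404 [np.float64(-8.437275770671292), np.float64(-8.191134439831194)]
[ 0.5053479  -0.04716753] [ 0.45320811 -0.06458137] [ 0.4159756  -0.07162909] [(np.float64(0.05497089374865824), np.float64(18.468474758325975)), (np.float64(0.09265946120401534), np.float64(15.307193458782411))]
{'K': array([[325.1922621 ,   0.        , 279.73320525],
       [  0.        , 325.1922621 , 206.76137659],
       [  0.        ,   0.        ,   1.        ]]), 'camera_from_world': array([[ 0.31569511,  0.94885665, -0.00276498, -0.62354344],
       [ 0.90593045, -0.30054394,  0.29826725, -0.03892772],
       [ 0.28218187, -0.09666639, -0.95447839,  0.38064526],
       [ 0.        ,  0.        ,  0.        ,  1.        ]])}
```

>>> servo_tool(
  rows=[
    [[0,0,-6.9,0,0,0,1],[0,0,-6.9,0,0,0,1],[0,0,-6.9,0,0,0,1],[0,0,-6.9,-0.015,0,0,1],[0,0,-6.9,-0.03,0,0,1],[0,0,0,0,-0.04,0,1],[0,0,0,0,-0.04,0,1],[0,0,0,0,-0.04,0,1]],
  ],
)

```text
t: 0.77
tcp_pos: [0.2757, 0.4816, 0.2492]
tool_rot: [-0.14, 0.99, -0.001, -0.001]
force: [0.3, -0.7, -0.1]
finger_gap: 1.001
gripper_force: 0.0
```

>>> servo_tool(
  rows=[
    [[0,0,0,0,-0.04,0,1],[0,0,0,0,-0.04,0,1],[0,0,0,0,-0.04,0,1],[0,0,0,0,-0.04,0,1],[0,0,0,0,-0.04,0,1],[0,0,0,0,-0.04,0,1],[0,0,0,0,-0.04,0,1],[0,0,0,0,-0.04,0,1]],
  ],
)

```text
t: 1.43
tcp_pos: [0.3638, 0.1737, 0.2502]
tool_rot: [-0.14, 0.99, -0.0, -0.0]
force: [1.4, -0.1, 0.2]
finger_gap: 1.0
gripper_force: 0.0
```

>>> servo_tool(
  rows=[
    [[0,0,0,0,-0.04,0,1],[0,0,0,0,-0.04,0,1],[0,0,0,0,-0.04,0,1],[0,0,0,0,-0.04,0,1],[0,0,0,0,-0.04,0,1],[0,0,0,0,-0.04,0.03,1],[0,0,0,0,-0.019,0.04,1],[0,0,0,0,0,0.03,1]],
  ],
)

```text
t: 2.1
tcp_pos: [0.4363, -0.0704, 0.1568]
tool_rot: [-0.137, 0.991, -0.002, 0.002]
force: [0.2, 0.2, -0.3]
finger_gap: 1.005
gripper_force: 0.0
```

>>> servo_tool(
  rows=[
    [[0,0,0,0,0,0,1],[0,0,0,0,0,0,1]],
  ],
)

```text
t: 2.27
tcp_pos: [0.432, -0.0655, 0.1565]
tool_rot: [-0.139, 0.99, 0.002, -0.002]
force: [0.6, 0.6, -0.9]
finger_gap: 0.995
gripper_force: 0.0
```

```bash
cat >> h.py <<'E'
def wray(c,uv,z):
    K=c['K'];T=np.array(c['camera_from_world']);R=T[:3,:3]
    v=np.array([(uv[0]-K[0,2])/K[0,0],(uv[1]-K[1,2])/K[1,1]]);r=np.linalg.norm(v)
    d=R.T@np.array([*(v/r*np.sin(r)),np.cos(r)]);o=-R.T@T[:3,3];return (o+d*(z-o[2])/d[2])[:2]
E
python3 - <<'E'
from h import *
import cv2,pickle
c=manip.camera_info("wrist");pickle.dump(c,open("w1.pkl","wb"))
a=manip.snapshot("wrist");cv2.imwrite("pics/w1.png",a)
cv2.imwrite("pics/w1b.png",cv2.resize(a,None,fx=1.42,fy=1.42,interpolation=cv2.INTER_CUBIC))
s=manip.sense();print(s['tcp_pos'],s['tool_rot'])
E
```

```text
[ 0.43309143 -0.06555564  0.15785547] [-1.39824205e-01  9.90175995e-01  4.70841810e-04 -6.84037724e-04]
```

View pics/w1b.png

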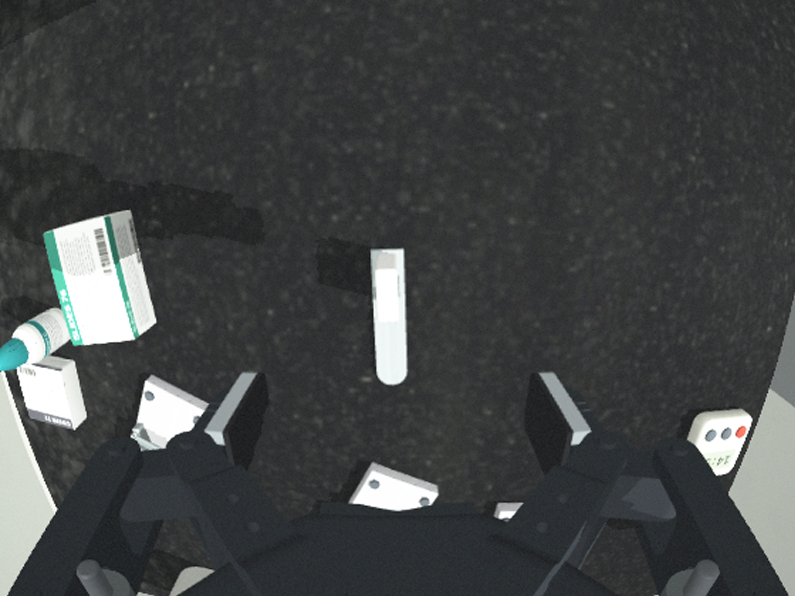

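The feeler's nose is at (392,384), its tail corners at (371,249) and (404,249), and its grip top spans about (377..398, 268..321).

Run:
```python
from h import *
import pickle
c=pickle.load(open("w1.pkl","rb"))
P=lambda x,y,z:wray(c,((x+.5)/1.42-.5,(y+.5)/1.42-.5),z)
n=P(392,384,.004);t=(P(371,249,.004)+P(404,249,.004))/2
g=(P(378,268,.045)+P(398,268,.045)+P(377,321,.045)+P(398,321,.045))/4
u=n-t;L=np.linalg.norm(u);u/=L
print(n,t,g,L,np.degrees(np.arctan2(u[1],u[0])),"o",n-.075*u,t+.017*u)
a=(P(396,495,.012));print(P(374,464,.012),P(437,486,.012))
```

```text
[ 0.50276719 -0.04843081] [ 0.41462583 -0.07628814] [ 0.43043385 -0.07091647] 0.0924387850874733 17.539292107860387 o [ 0.4312539  -0.07103279] [ 0.43083551 -0.07116502]
[ 0.56671634 -0.04388879] [0.574927   0.00703304]
```

>>> servo_tool(
  rows=[
    [[0,0,-1.4,0.0036,-0.0046,0.02,1],[0,0,0,0,0,0.03,1],[0,0,0,0,0,0.03,1],[0,0,0,0,0,0.03,1],[0,0,0,0,0,0.015,1],[0,0,0,0,0,0,-1],[0,0,0,0,0,0,-1],[0,0,0,0,0,0,-1]],
  ],
  squeeze=40,
)

```text
t: 2.98
tcp_pos: [0.4327, -0.0714, 0.0345]
tool_rot: [-0.152, 0.988, -0.001, 0.002]
force: [-0.6, -0.3, 0.0]
finger_gap: 0.603
gripper_force: 0.0
```

>>> servo_tool(
  rows=[
    [[0,0,0,0,0,0,-1],[0,0,0,0,0,0,-1],[0,0,0,0,0,0,-1],[0,0,0,0,0,0,-1],[0,0,0,0,0,0,-1],[0,0,0,0,0,0,-1]],
  ],
)

```text
t: 3.48
tcp_pos: [0.432, -0.0716, 0.0339]
tool_rot: [-0.152, 0.988, -0.001, 0.001]
force: [0.6, 2.1, 7.6]
finger_gap: 0.133
gripper_force: 39.6
```

>>> servo_tool(
  rows=[
    [[0,0,0,0,0,0,-1],[0,0,0,0,0,-0.01,-1],[0,0,0,0,0,-0.02,-1],[0,0,0,0,0,-0.03,-1],[0,0,6.5,0,0,0,-1],[0,0,6.5,0,0,0,-1],[0,0,6.5,0,0,0,-1],[0,0,6.5,0,0,0,-1]],
  ],
  squeeze=100,
)

```text
t: 4.15
tcp_pos: [0.4313, -0.0714, 0.0934]
tool_rot: [0.077, 0.997, -0.0, 0.001]
force: [0.1, -0.9, -0.8]
finger_gap: 0.122
gripper_force: 97.4
```

>>> servo_tool(
  rows=[
    [[0,0,0,-0.028,0.026,0,-1],[0,0,0,-0.028,0.026,0,-1],[0,0,0,-0.0276,0.0254,0,-1],[0,0,0,0,0,0.02,-1],[0,0,0,0,0,0.01,-1],[0,0,0,0,0,0,-1],[0,0,0,0,0,0,-1],[0,0,0,0,0,0,-1]],
  ],
)

```text
t: 4.82
tcp_pos: [0.5241, -0.0077, 0.0628]
tool_rot: [0.075, 0.997, 0.0, -0.001]
force: [-0.6, 0.2, -0.5]
finger_gap: 0.124
gripper_force: 97.6
```

Run:
```python
from h import *
import cv2,pickle
c=manip.camera_info("wrist");pickle.dump(c,open("w2.pkl","wb"))
s=manip.sense();a=manip.snapshot("wrist");cv2.imwrite("pics/w2.png",a)
b=manip.snapshot("side")
A=cv2.resize(a[170:400,150:410],None,fx=2.3,fy=2.3,interpolation=cv2.INTER_CUBIC)
B=cv2.resize(b[150:260,210:340],None,fx=1.5,fy=1.5)
cv2.imwrite("pics/w2b.png",A);cv2.imwrite("pics/s2.png",b)
t=manip.snapshot("top");cv2.imwrite("pics/t2.png",t)
print(s['tcp_pos'],s['tool_rot'],s['force'],s['finger_gap'],s['gripper_force'])
```

```text
[ 0.52409347 -0.00766442  0.06277088] [ 7.50382098e-02  9.97180176e-01  1.14409896e-04 -9.74528168e-04] [-0.61065662  0.15422017 -0.48267362] 0.12352101915220641 97.62877106666565
```

View pics/w2b.png

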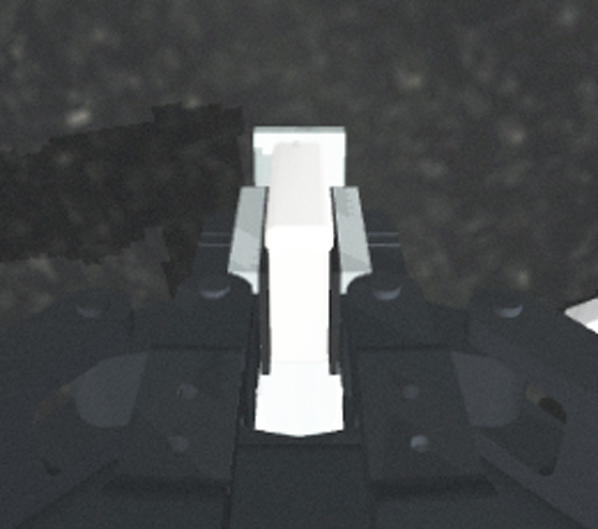

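The feeler sits square and centred in the jaws. Next I'll check its tilt and alignment in the side and top views.

Run:
```python
import cv2,numpy as np
b=cv2.imread("pics/s2.png")[160:280,230:362];t=cv2.imread("pics/t2.png")[135:255,215:347]
f=lambda i:cv2.resize(i,None,fx=3,fy=4.5,interpolation=cv2.INTER_CUBIC)
f=lambda i:cv2.resize(i,None,fx=3,fy=3,interpolation=cv2.INTER_CUBIC)
cv2.imwrite("pics/m2.png",np.hstack([f(b),f(t)]))
```

```text
(no output)
```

View pics/m2.png

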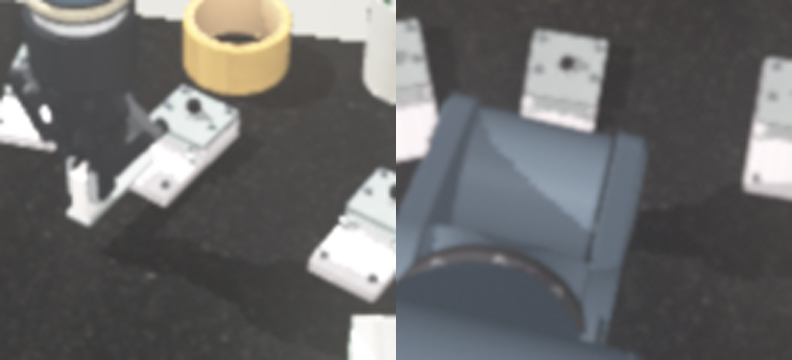

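>>> servo_tool(
  rows=[
    [[0,0,0,0,0,0.005,-1],[0,0,0,0,0,0.005,-1],[0,0,0,0,0,0.003,-1],[0,0,0,0,0,0.0025,-1],[0,0,0,0,0,0,-1],[0,0,0,0,0,0,-1]],
  ],
)

```text
t: 5.47
tcp_pos: [0.5253, -0.0072, 0.0468]
tool_rot: [0.074, 0.997, 0.0, -0.0]
force: [0.4, -0.6, -0.5]
finger_gap: 0.125
gripper_force: 97.6
```

>>> servo_tool(
  rows=[
    [[0,0,0,-0.005,0,0,-1],[0,0,0,-0.005,0,0,-1],[0,0,0,-0.004,0,0,-1],[0,0,0,-0.004,0,0,-1],[0,0,0,-0.003,0,0,-1],[0,0,0,-0.003,0,0,-1],[0,0,0,0,0,0,-1]],
  ],
)

```text
t: 6.05
tcp_pos: [0.5502, -0.011, 0.0473]
tool_rot: [0.074, 0.997, -0.0, 0.001]
force: [-0.6, 0.2, -0.9]
finger_gap: 0.122
gripper_force: 97.6
```

>>> servo_tool(
  rows=[
    [[0,0,0,-0.003,0,0,-1],[0,0,0,-0.003,0,0,-1],[0,0,0,-0.003,0,0,-1],[0,0,0,-0.003,0,0,-1],[0,0,0,0,0,0,-1]],
  ],
)

```text
t: 6.47
tcp_pos: [0.5621, -0.0128, 0.0473]
tool_rot: [0.074, 0.997, -0.0, 0.001]
force: [0.2, 0.1, -1.3]
finger_gap: 0.12
gripper_force: 97.6
```

>>> servo_tool(
  rows=[
    [[0,0,0,-0.002,0,0,-1],[0,0,0,-0.002,0,0,-1],[0,0,0,0,0,0,-1]],
  ],
)

```text
t: 6.72
tcp_pos: [0.5651, -0.0134, 0.0471]
tool_rot: [0.074, 0.997, -0.0, -0.0]
force: [0.0, -0.3, -1.1]
finger_gap: 0.124
gripper_force: 97.6
```

>>> servo_tool(
  rows=[
    [[0,0,0,-0.001,0,0,-1],[0,0,0,-0.001,0,0,-1],[0,0,0,0,0,0,-1]],
  ],
)

```text
t: 6.97
tcp_pos: [0.5669, -0.0138, 0.0471]
tool_rot: [0.075, 0.997, -0.0, -0.0]
force: [-1.3, -2.4, -1.5]
finger_gap: 0.123
gripper_force: 97.6
```

>>> servo_tool(
  rows=[
    [[0,0,0,-0.001,0,0,-1],[0,0,0,-0.001,0,0,-1],[0,0,0,0,0,0,-1]],
  ],
)

```text
t: 7.22
tcp_pos: [0.5691, -0.0141, 0.0472]
tool_rot: [0.075, 0.997, -0.0, 0.0]
force: [-1.3, -4.2, -1.2]
finger_gap: 0.128
gripper_force: 97.6
```

>>> servo_tool(
  rows=[
    [[0,0,0,0,-0.001,0,-1],[0,0,0,-0.001,0,0,-1],[0,0,0,0,0,0,-1]],
  ],
)

```text
t: 7.47
tcp_pos: [0.5705, -0.0147, 0.0473]
tool_rot: [0.074, 0.997, 0.0, 0.001]
force: [0.1, -0.1, -2.0]
finger_gap: 0.122
gripper_force: 97.7
```

>>> servo_tool(
  rows=[
    [[0,0,0,-0.001,0,0,-1],[0,0,0,0,0,0,-1]],
  ],
)

```text
t: 7.63
tcp_pos: [0.5713, -0.0149, 0.0473]
tool_rot: [0.074, 0.997, 0.0, 0.0]
force: [0.9, -0.0, -0.9]
finger_gap: 0.125
gripper_force: 97.7
```

>>> servo_tool(
  rows=[
    [[0,0,0,-0.001,0,0,-1],[0,0,0,0,0,0,-1]],
  ],
)

```text
t: 7.8
tcp_pos: [0.5722, -0.0151, 0.0472]
tool_rot: [0.074, 0.997, -0.0, 0.0]
force: [0.4, -0.1, -0.6]
finger_gap: 0.123
gripper_force: 97.7
```

>>> servo_tool(
  rows=[
    [[0,0,0,-0.001,0,0,-1],[0,0,0,0,0,0,-1]],
  ],
)

```text
t: 7.97
tcp_pos: [0.573, -0.0154, 0.0472]
tool_rot: [0.074, 0.997, -0.0, 0.0]
force: [-0.5, -0.8, -0.6]
finger_gap: 0.119
gripper_force: 97.7
```

>>> servo_tool(
  rows=[
    [[0,0,0,-0.001,0,0,-1],[0,0,0,0,0,0,-1]],
  ],
)

```text
t: 8.13
tcp_pos: [0.574, -0.0155, 0.0472]
tool_rot: [0.074, 0.997, -0.0, 0.0]
force: [0.3, 0.6, -1.3]
finger_gap: 0.123
gripper_force: 97.7
```

>>> servo_tool(
  rows=[
    [[0,0,0,-0.001,0,0,-1],[0,0,0,0,0,0,-1]],
  ],
)

```text
t: 8.3
tcp_pos: [0.575, -0.0157, 0.0472]
tool_rot: [0.074, 0.997, -0.0, 0.0]
force: [0.9, 0.7, 0.2]
finger_gap: 0.122
gripper_force: 97.7
```

>>> servo_tool(
  rows=[
    [[0,0,0,-0.001,0,0,-1],[0,0,0,0,0,0,-1]],
  ],
)

```text
t: 8.47
tcp_pos: [0.576, -0.0159, 0.0472]
tool_rot: [0.074, 0.997, -0.0, 0.0]
force: [0.7, -0.2, -1.0]
finger_gap: 0.12
gripper_force: 97.7
```

>>> servo_tool(
  rows=[
    [[0,0,0,-0.001,0,0,-1],[0,0,0,0,0,0,-1]],
  ],
)

```text
t: 8.63
tcp_pos: [0.577, -0.016, 0.0472]
tool_rot: [0.074, 0.997, -0.0, 0.0]
force: [-0.8, -0.7, -0.2]
finger_gap: 0.122
gripper_force: 97.7
```

>>> servo_tool(
  rows=[
    [[0,0,0,-0.001,0,0,-1],[0,0,0,-0.001,0,0,-1],[0,0,0,0,0,0,-1]],
  ],
)

```text
t: 8.88
tcp_pos: [0.5791, -0.0163, 0.0472]
tool_rot: [0.074, 0.997, -0.0, 0.0]
force: [0.0, 0.5, -0.9]
finger_gap: 0.126
gripper_force: 97.7
```

>>> servo_tool(
  rows=[
    [[0,0,0,-0.001,0,0,-1],[0,0,0,-0.001,0,0,-1],[0,0,0,0,0,0,-1]],
  ],
)

```text
t: 9.13
tcp_pos: [0.581, -0.0166, 0.0472]
tool_rot: [0.074, 0.997, -0.0, 0.0]
force: [-0.1, -0.2, -0.7]
finger_gap: 0.126
gripper_force: 97.7
```

>>> servo_tool(
  rows=[
    [[0,0,0,-0.001,0,0,-1],[0,0,0,-0.001,0,0,-1],[0,0,0,0,0,0,-1]],
  ],
)

```text
t: 9.38
tcp_pos: [0.583, -0.0169, 0.0472]
tool_rot: [0.074, 0.997, -0.0, 0.0]
force: [-0.1, -0.2, -0.8]
finger_gap: 0.122
gripper_force: 97.7
```

>>> servo_tool(
  rows=[
    [[0,0,0,0.01,0,0,-1],[0,0,0,0.02,0,0,-1],[0,0,0,0.02,0,0,-1],[0,0,0,0.02,0,0,-1],[0,0,0,0.005,0,-0.02,-1],[0,0,-6.6,0,0,0,-1],[0,0,-6.6,0,0,0,-1],[0,0,-6.7,0,0,0,-1]],
  ],
)

```text
t: 10.05
tcp_pos: [0.5087, -0.0058, 0.0677]
tool_rot: [-0.102, 0.995, -0.0, 0.001]
force: [0.7, -0.7, -0.8]
finger_gap: 0.126
gripper_force: 97.7
```

>>> servo_tool(
  rows=[
    [[0,0,0,-0.01,0.03,0,-1],[0,0,0,-0.015,0.03,0,-1],[0,0,0,-0.0155,0.0246,0,-1],[0,0,0,0,0,0,-1],[0,0,0,0,0,0,-1],[0,0,0,0,0,0,-1]],
  ],
)

```text
t: 10.55
tcp_pos: [0.5312, 0.0852, 0.0671]
tool_rot: [-0.099, 0.995, -0.0, -0.0]
force: [-0.1, -0.1, -1.0]
finger_gap: 0.119
gripper_force: 97.9
```

>>> servo_tool(
  rows=[
    [[0,0,0,0,0,0.007,-1],[0,0,0,0,0,0.007,-1],[0,0,0,0,0,0.006,-1],[0,0,0,0,0,0,-1],[0,0,0,-0.005,0,0,-1],[0,0,0,-0.005,0,0,-1],[0,0,0,-0.005,0,0,-1],[0,0,0,0,0,0,-1]],
  ],
)

```text
t: 11.22
tcp_pos: [0.5483, 0.0882, 0.0472]
tool_rot: [-0.099, 0.995, -0.0, 0.001]
force: [-0.6, 0.3, -1.1]
finger_gap: 0.121
gripper_force: 97.9
```

>>> servo_tool(
  rows=[
    [[0,0,0,-0.004,0,0,-1],[0,0,0,-0.004,0,0,-1],[0,0,0,-0.003,0,0,-1],[0,0,0,0,0,0,-1]],
  ],
)

```text
t: 11.55
tcp_pos: [0.5581, 0.0905, 0.0473]
tool_rot: [-0.099, 0.995, -0.0, 0.001]
force: [0.5, -0.2, -1.8]
finger_gap: 0.125
gripper_force: 97.9
```

>>> servo_tool(
  rows=[
    [[0,0,0,-0.002,0,0,-1],[0,0,0,-0.002,0,0,-1],[0,0,0,-0.002,0,0,-1],[0,0,0,0,0,0,-1]],
  ],
)

```text
t: 11.88
tcp_pos: [0.5635, 0.0916, 0.0472]
tool_rot: [-0.099, 0.995, -0.0, 0.0]
force: [-0.0, 0.4, -0.8]
finger_gap: 0.126
gripper_force: 97.9
```

>>> servo_tool(
  rows=[
    [[0,0,0,-0.002,0,0,-1],[0,0,0,-0.002,0,0,-1],[0,0,0,0,0,0,-1]],
  ],
)

```text
t: 12.13
tcp_pos: [0.5675, 0.0923, 0.0473]
tool_rot: [-0.099, 0.995, -0.0, 0.0]
force: [-0.2, 0.5, -1.3]
finger_gap: 0.121
gripper_force: 97.9
```

>>> servo_tool(
  rows=[
    [[0,0,0,-0.0015,0,0,-1],[0,0,0,-0.0015,0,0,-1],[0,0,0,0,0,0,-1]],
  ],
)

```text
t: 12.38
tcp_pos: [0.5697, 0.0926, 0.0471]
tool_rot: [-0.099, 0.995, -0.0, -0.0]
force: [-1.0, -1.3, -1.7]
finger_gap: 0.12
gripper_force: 97.8
```

>>> servo_tool(
  rows=[
    [[0,0,0,-0.0015,0,0,-1],[0,0,0,-0.0015,0,0,-1],[0,0,0,0,0,0,-1]],
  ],
)

```text
t: 12.63
tcp_pos: [0.5732, 0.0929, 0.0472]
tool_rot: [-0.099, 0.995, -0.0, 0.0]
force: [-0.5, -2.9, -2.6]
finger_gap: 0.126
gripper_force: 97.7
```

>>> servo_tool(
  rows=[
    [[0,0,0,-0.001,-0.001,0,-1],[0,0,0,-0.001,0,0,-1],[0,0,0,0,0,0,-1]],
  ],
)

```text
t: 12.88
tcp_pos: [0.5757, 0.0931, 0.0473]
tool_rot: [-0.099, 0.995, 0.0, 0.001]
force: [0.2, -1.1, -1.3]
finger_gap: 0.119
gripper_force: 97.9
```

>>> servo_tool(
  rows=[
    [[0,0,0,-0.001,0,0,-1],[0,0,0,0,0,0,-1]],
  ],
)

```text
t: 13.05
tcp_pos: [0.5762, 0.0932, 0.0473]
tool_rot: [-0.099, 0.995, -0.0, 0.0]
force: [0.7, -2.8, -0.9]
finger_gap: 0.125
gripper_force: 97.9
```

>>> servo_tool(
  rows=[
    [[0,0,0,-0.001,0,0,-1],[0,0,0,0,0,0,-1]],
  ],
)

```text
t: 13.22
tcp_pos: [0.577, 0.0934, 0.0472]
tool_rot: [-0.099, 0.995, -0.0, 0.0]
force: [-0.3, -1.2, -2.2]
finger_gap: 0.12
gripper_force: 97.9
```

>>> servo_tool(
  rows=[
    [[0,0,0.5,-0.001,-0.0005,0,-1],[0,0,0,0,0,0,-1]],
  ],
)

```text
t: 13.38
tcp_pos: [0.5781, 0.0934, 0.0472]
tool_rot: [-0.094, 0.996, 0.0, 0.0]
force: [-0.7, -0.3, -1.9]
finger_gap: 0.122
gripper_force: 97.9
```

>>> servo_tool(
  rows=[
    [[0,0,0,-0.001,0,0,-1],[0,0,0,0,0,0,-1]],
  ],
)

```text
t: 13.55
tcp_pos: [0.5783, 0.0935, 0.047]
tool_rot: [-0.095, 0.995, 0.0, -0.001]
force: [-1.7, -0.0, -0.9]
finger_gap: 0.124
gripper_force: 97.9
```

>>> servo_tool(
  rows=[
    [[0,0,0,-0.0007,0,0,-1],[0,0,0,0,0,0,-1]],
  ],
)

```text
t: 13.72
tcp_pos: [0.5784, 0.0935, 0.0469]
tool_rot: [-0.095, 0.995, 0.0, -0.001]
force: [-2.6, -0.4, -0.2]
finger_gap: 0.122
gripper_force: 98.0
```

>>> servo_tool(
  rows=[
    [[0,0,0,-0.001,0,0,-1],[0,0,0,0,0,0,-1]],
  ],
)

```text
t: 13.88
tcp_pos: [0.5787, 0.0936, 0.0468]
tool_rot: [-0.095, 0.995, 0.0, -0.002]
force: [-4.8, -0.9, 0.6]
finger_gap: 0.121
gripper_force: 98.0
```

>>> servo_tool(
  rows=[
    [[0,0,0,-0.001,0,0,-1],[0,0,0,0,0,0,-1]],
  ],
)

```text
t: 14.05
tcp_pos: [0.5788, 0.0937, 0.0467]
tool_rot: [-0.095, 0.995, 0.0, -0.003]
force: [-6.2, -1.4, 1.5]
finger_gap: 0.125
gripper_force: 98.2
```

>>> servo_tool(
  rows=[
    [[0,0,0,-0.002,0,0,-1],[0,0,0,0,0,0,-1]],
  ],
)

```text
t: 14.22
tcp_pos: [0.579, 0.0938, 0.0468]
tool_rot: [-0.095, 0.995, 0.0, -0.005]
force: [-8.9, -2.6, 5.0]
finger_gap: 0.125
gripper_force: 98.9
```

>>> servo_tool(
  rows=[
    [[0,0,0,-0.002,0,0,-1],[0,0,0,0,0,0,-1]],
  ],
)

```text
t: 14.38
tcp_pos: [0.5792, 0.0939, 0.0469]
tool_rot: [-0.095, 0.995, 0.0, -0.007]
force: [-12.8, -4.3, 7.8]
finger_gap: 0.123
gripper_force: 99.5
```

>>> servo_tool(
  rows=[
    [[0,0,0,-0.0015,0,0,-1],[0,0,0,0,0,0,-1],[0,0,0,0,0,0,-1]],
  ],
)

```text
t: 14.63
tcp_pos: [0.5793, 0.094, 0.047]
tool_rot: [-0.095, 0.995, 0.0, -0.008]
force: [-15.8, -4.6, 10.3]
finger_gap: 0.127
gripper_force: 99.9
```

>>> servo_tool(
  rows=[
    [[0,0,0,0.005,0,0,-1],[0,0,0,0.01,0,0,-1],[0,0,0,0.02,0,0,-1],[0,0,0,0.02,0,0,-1],[0,0,0,0.02,0,0,-1],[0,0,0,0.005,0,-0.02,-1],[0,0,0,0,0,-0.03,-1],[0,0,0,0,0,0,-1]],
  ],
)

```text
t: 15.3
tcp_pos: [0.5126, 0.0795, 0.1012]
tool_rot: [-0.094, 0.996, -0.001, 0.006]
force: [1.9, 0.0, -1.4]
finger_gap: 0.121
gripper_force: 97.9
```

Run:
```python
from h import *
import pickle
c=pickle.load(open("w1.pkl","rb"))
P=lambda x,y,z:np.round(wray(c,((x+.5)/1.42-.5,(y+.5)/1.42-.5),z),3)
T=lambda x,y,z:np.round(ray("top",((x+.5)/4.3-.5+190,(y+.5)/4.3-.5+135),z),3)
for z in(0,.02,.04,.06):print(z,P(155,322,z),P(134,332,z),P(128,212,z),"top",T(705,372,z),T(772,515,z))
s=manip.sense();print(s['tcp_pos'],s['q'])
```

```text
0 [ 0.51  -0.223] [ 0.523 -0.241] [ 0.436 -0.256] top [ 0.51 -0.22] [ 0.433 -0.256]
0.02 [ 0.499 -0.214] [ 0.512 -0.23 ] [ 0.431 -0.244] top [ 0.509 -0.217] [ 0.433 -0.252]
0.04 [ 0.488 -0.204] [ 0.5   -0.219] [ 0.425 -0.232] top [ 0.507 -0.214] [ 0.433 -0.248]
0.06 [ 0.478 -0.194] [ 0.488 -0.208] [ 0.42 -0.22] top [ 0.506 -0.21 ] [ 0.432 -0.244]
[0.51256142 0.07951178 0.10122376] [-6.19287118e-02  6.18696368e-01  1.83027394e+00  4.65468802e-04
  6.80670813e-01 -1.82234409e+00]
```

>>> servo_tool(
  rows=[
    [[0,0,6.5,0,0,0,-1],[0,0,6.5,0,0,0,-1],[0,0,6.4,0,0,0,-1],[0,0,0,0,-0.03,0,-1],[0,0,0,0,-0.04,0,-1],[0,0,0,0,-0.04,0,-1],[0,0,0,0,-0.04,0,-1],[0,0,0,0,-0.04,0,-1]],
  ],
)

```text
t: 15.97
tcp_pos: [0.4817, -0.1106, 0.0973]
tool_rot: [0.074, 0.997, -0.001, 0.002]
force: [0.4, -0.0, -0.6]
finger_gap: 0.121
gripper_force: 98.0
```

>>> servo_tool(
  rows=[
    [[0,0,0,-0.01,-0.04,0,-1],[0,0,0,-0.01,-0.0338,0,-1],[0,0,0,-0.0106,0,0,-1],[0,0,0,0,0,0.02,-1],[0,0,0,0,0,0.015,-1],[0,0,0,0,0,0,-1],[0,0,0,0,0,0,-1],[0,0,0,0,0,0,-1]],
  ],
)

```text
t: 16.63
tcp_pos: [0.5004, -0.1861, 0.0626]
tool_rot: [0.074, 0.997, -0.0, 0.001]
force: [-0.7, -0.2, -1.0]
finger_gap: 0.125
gripper_force: 98.1
```

Run:
```python
from h import *
import cv2
s=manip.sense()
b=manip.snapshot("side");a=manip.snapshot("wrist")
A=cv2.resize(a[200:380,190:370],(500,500),interpolation=cv2.INTER_CUBIC)
B=cv2.resize(b[190:290,290:390],(300,300),interpolation=cv2.INTER_CUBIC)
m=np.zeros((500,800,3),np.uint8);m[:,:500]=A;m[:300,500:]=B
cv2.imwrite("pics/m3.png",m)
p=np.array(s['tcp_pos']);r=s['tool_rot'];d=p[:2]-[.629,-.2044];y=np.radians(-8.6);u=np.array([np.cos(y),np.sin(y)]);v=np.array([-u[1],u[0]])
print(p,r,s['force'],"gx",d@u,"gy",d@v)
```

```text
[ 0.50040482 -0.18612702  0.06256803] [ 7.43216240e-02  9.97233737e-01 -4.81121652e-04  9.69170870e-04] [-0.72705483 -0.2431407  -1.01596295] gx -0.12988176530166312 gy -0.0011619945801181752
```

View pics/m3.png

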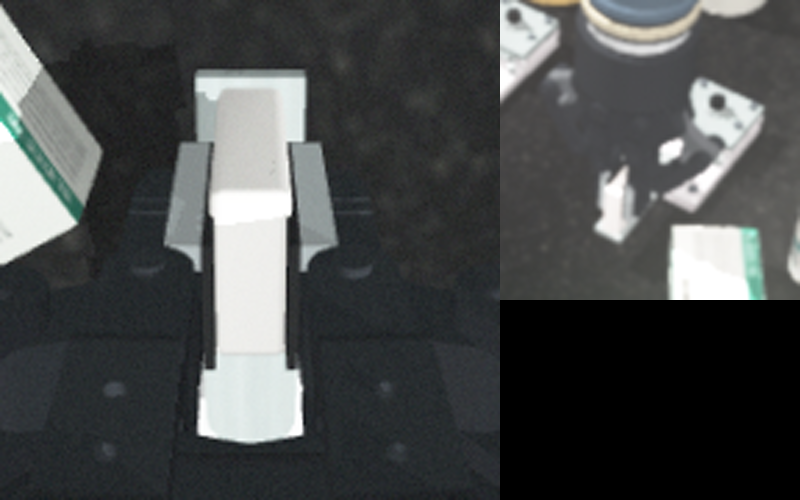

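The feeler is still square in the jaws and the box is clear. Now guide 3.

>>> servo_tool(
  rows=[
    [[0,0,0,0,0.0007,0.006,-1],[0,0,0,0,0,0.006,-1],[0,0,0,0,0,0.0035,-1],[0,0,0,0,0,0,-1],[0,0,0,-0.006,0,0,-1],[0,0,0,-0.006,0,0,-1],[0,0,0,-0.006,0,0,-1],[0,0,0,0,0,0,-1]],
  ],
)

```text
t: 17.4
tcp_pos: [0.5197, -0.1886, 0.0469]
tool_rot: [0.074, 0.997, -0.001, 0.002]
force: [0.3, -0.4, -1.1]
finger_gap: 0.12
gripper_force: 98.2
```

>>> servo_tool(
  rows=[
    [[0,0,0,-0.004,0,0,-1],[0,0,0,-0.004,0,0,-1],[0,0,0,-0.003,0,0,-1],[0,0,0,0,0,0,-1]],
  ],
)

```text
t: 17.73
tcp_pos: [0.5292, -0.1897, 0.0468]
tool_rot: [0.074, 0.997, -0.0, 0.001]
force: [0.2, 0.3, -1.2]
finger_gap: 0.125
gripper_force: 98.2
```

>>> servo_tool(
  rows=[
    [[0,0,0,-0.002,0,0,-1],[0,0,0,-0.002,0,0,-1],[0,0,0,-0.002,0,0,-1],[0,0,0,0,0,0,-1]],
  ],
)

```text
t: 18.07
tcp_pos: [0.5347, -0.1905, 0.0467]
tool_rot: [0.074, 0.997, -0.0, 0.0]
force: [-0.6, -0.2, -1.2]
finger_gap: 0.125
gripper_force: 98.2
```

>>> servo_tool(
  rows=[
    [[0,0,0,-0.002,0,0,-1],[0,0,0,-0.002,0,0,-1],[0,0,0,0,0,0,-1]],
  ],
)

```text
t: 18.32
tcp_pos: [0.5387, -0.1911, 0.0467]
tool_rot: [0.074, 0.997, -0.0, 0.0]
force: [0.6, 0.5, -0.7]
finger_gap: 0.125
gripper_force: 98.2
```

>>> servo_tool(
  rows=[
    [[0,0,0,-0.002,0,0,-1],[0,0,0,-0.002,0,0,-1],[0,0,0,0,0,0,-1]],
  ],
)

```text
t: 18.57
tcp_pos: [0.5425, -0.1917, 0.0467]
tool_rot: [0.074, 0.997, -0.0, 0.0]
force: [0.2, 0.4, -0.8]
finger_gap: 0.125
gripper_force: 98.1
```

>>> servo_tool(
  rows=[
    [[0,0,0,-0.0015,0,0,-1],[0,0,0,-0.0015,0,0,-1],[0,0,0,0,0,0,-1]],
  ],
)

```text
t: 18.82
tcp_pos: [0.5451, -0.1924, 0.0467]
tool_rot: [0.075, 0.997, -0.0, 0.0]
force: [-1.3, -2.1, -1.4]
finger_gap: 0.124
gripper_force: 98.0
```

>>> servo_tool(
  rows=[
    [[0,0,0,-0.0015,0,0,-1],[0,0,0,-0.0015,0,0,-1],[0,0,0,0,0,0,-1]],
  ],
)

```text
t: 19.07
tcp_pos: [0.5486, -0.193, 0.0468]
tool_rot: [0.075, 0.997, -0.0, 0.001]
force: [-1.1, -4.0, -0.7]
finger_gap: 0.126
gripper_force: 98.0
```

>>> servo_tool(
  rows=[
    [[0,0,0,-0.0015,0,0,-1],[0,0,0,-0.0015,0,0,-1],[0,0,0,0,0,0,-1]],
  ],
)

```text
t: 19.32
tcp_pos: [0.5515, -0.1934, 0.0468]
tool_rot: [0.075, 0.997, -0.0, 0.0]
force: [-1.6, -5.2, -1.9]
finger_gap: 0.123
gripper_force: 98.0
```

Side contact again. I'll shift about 1 mm to the right and continue.

>>> servo_tool(
  rows=[
    [[0,0,0,0,-0.0012,0,-1],[0,0,0,-0.001,0,0,-1],[0,0,0,0,0,0,-1]],
  ],
)

```text
t: 19.57
tcp_pos: [0.5519, -0.1939, 0.0466]
tool_rot: [0.074, 0.997, 0.0, -0.0]
force: [-0.5, -3.1, -2.0]
finger_gap: 0.122
gripper_force: 98.1
```

>>> servo_tool(
  rows=[
    [[0,0,0,-0.001,0,0,-1],[0,0,0,-0.001,0,0,-1],[0,0,0,0,0,0,-1]],
  ],
)

```text
t: 19.82
tcp_pos: [0.5537, -0.1942, 0.0465]
tool_rot: [0.074, 0.997, 0.0, -0.0]
force: [-0.9, -1.1, -2.7]
finger_gap: 0.12
gripper_force: 98.0
```

>>> servo_tool(
  rows=[
    [[0,0,0,-0.001,0,0,-1],[0,0,0,-0.001,0,0,-1],[0,0,0,0,0,0,-1]],
  ],
)

```text
t: 20.07
tcp_pos: [0.5553, -0.1944, 0.0464]
tool_rot: [0.074, 0.997, 0.0, -0.001]
force: [-2.4, -2.4, -2.6]
finger_gap: 0.122
gripper_force: 98.0
```

>>> servo_tool(
  rows=[
    [[0,0,0,-0.001,0,0,-1],[0,0,0,-0.001,0,0,-1],[0,0,0,0,0,0,-1]],
  ],
)

```text
t: 20.32
tcp_pos: [0.5561, -0.1945, 0.0465]
tool_rot: [0.074, 0.997, 0.001, -0.002]
force: [-4.8, -0.4, 0.8]
finger_gap: 0.118
gripper_force: 98.4
```

>>> servo_tool(
  rows=[
    [[0,0,0,-0.001,0,0,-1],[0,0,0,-0.001,0,0,-1],[0,0,0,0,0,0,-1]],
  ],
)

```text
t: 20.57
tcp_pos: [0.5567, -0.1945, 0.0466]
tool_rot: [0.074, 0.997, 0.001, -0.004]
force: [-7.8, -2.7, 3.0]
finger_gap: 0.124
gripper_force: 98.9
```

>>> servo_tool(
  rows=[
    [[0,0,0,-0.001,0,0,-1],[0,0,0,-0.001,0,0,-1],[0,0,0,0,0,0,-1]],
  ],
)

```text
t: 20.82
tcp_pos: [0.5592, -0.195, 0.0466]
tool_rot: [0.074, 0.997, 0.001, -0.003]
force: [-5.2, -2.9, -0.1]
finger_gap: 0.122
gripper_force: 98.3
```

Peak of about 8 N, then a falling drag, so this is the sound guide. Continuing to the stop.

>>> servo_tool(
  rows=[
    [[0,0,0,-0.0015,0,0,-1],[0,0,0,-0.0015,0,0,-1],[0,0,0,-0.0015,0,0,-1],[0,0,0,-0.0015,0,0,-1],[0,0,0,0,0,0,-1]],
  ],
)

```text
t: 21.23
tcp_pos: [0.5656, -0.1961, 0.0466]
tool_rot: [0.074, 0.997, 0.001, -0.002]
force: [-5.4, -3.1, 0.9]
finger_gap: 0.125
gripper_force: 98.4
```

>>> servo_tool(
  rows=[
    [[0,0,0,-0.0015,0,0,-1],[0,0,0,-0.0015,0,0,-1],[0,0,0,-0.0015,0,0,-1],[0,0,0,-0.0015,0,0,-1],[0,0,0,0,0,0,-1]],
  ],
)

```text
t: 21.65
tcp_pos: [0.5714, -0.197, 0.0465]
tool_rot: [0.074, 0.997, 0.001, -0.002]
force: [-6.1, -3.2, 0.6]
finger_gap: 0.124
gripper_force: 98.5
```

>>> servo_tool(
  rows=[
    [[0,0,0,-0.0015,0,0,-1],[0,0,0,-0.0015,0,0,-1],[0,0,0,0,0,0,-1]],
  ],
)

```text
t: 21.9
tcp_pos: [0.5744, -0.1975, 0.0465]
tool_rot: [0.074, 0.997, 0.001, -0.002]
force: [-6.4, -2.0, 1.1]
finger_gap: 0.124
gripper_force: 98.5
```

>>> servo_tool(
  rows=[
    [[0,0,0,-0.001,0,0,-1],[0,0,0,-0.001,0,0,-1],[0,0,0,-0.001,0,0,-1],[0,0,0,0,0,0,-1]],
  ],
)

```text
t: 22.23
tcp_pos: [0.5771, -0.198, 0.0465]
tool_rot: [0.074, 0.997, 0.001, -0.003]
force: [-7.2, -3.6, 1.4]
finger_gap: 0.125
gripper_force: 98.5
```

>>> servo_tool(
  rows=[
    [[0,0,0,-0.001,0,0,-1],[0,0,0,-0.001,0,0,-1],[0,0,0,0,0,0,-1]],
  ],
)

```text
t: 22.48
tcp_pos: [0.5776, -0.198, 0.0466]
tool_rot: [0.074, 0.997, 0.001, -0.004]
force: [-11.2, -3.1, 4.0]
finger_gap: 0.119
gripper_force: 99.1
```

>>> servo_tool(
  rows=[
    [[0,0,0,-0.001,0,0,-1],[0,0,0,-0.001,0,0,-1],[0,0,0,0,0,0,-1]],
  ],
)

```text
t: 22.73
tcp_pos: [0.5778, -0.1979, 0.0468]
tool_rot: [0.074, 0.997, 0.001, -0.006]
force: [-14.2, -4.1, 7.7]
finger_gap: 0.125
gripper_force: 99.7
```

>>> servo_tool(
  rows=[
    [[0,0,0,0.0015,0,0,-1],[0,0,0,0.0015,0,0,-1],[0,0,0,0.001,0,0,-1],[0,0,0,0,0,0,-1],[0,0,0,0,0,0,-1]],
  ],
  squeeze=100,
)

```text
t: 23.15
tcp_pos: [0.5775, -0.198, 0.0465]
tool_rot: [0.074, 0.997, 0.0, -0.002]
force: [-6.7, -3.3, 0.8]
finger_gap: 0.121
gripper_force: 98.1
```

>>> servo_tool(
  rows=[
    [[0,0,0,0.001,-0.0007,0,-1],[0,0,0,0.001,0,0,-1],[0,0,0,0,0,0,-1]],
  ],
  squeeze=20,
)

```text
t: 23.4
tcp_pos: [0.5773, -0.1983, 0.0464]
tool_rot: [0.074, 0.997, 0.0, -0.0]
force: [-1.8, -0.3, -2.7]
finger_gap: 0.12
gripper_force: 97.7
```

>>> servo_tool(
  rows=[
    [[0,0,0,0,0,0,-0.65],[0,0,0,0,0,0,-0.5],[0,0,0,0,0,0,-0.4],[0,0,0,0,0,0,-0.4],[0,0,0,0,0,0,-0.4]],
  ],
)

```text
t: 23.82
tcp_pos: [0.578, -0.1987, 0.0471]
tool_rot: [0.074, 0.997, -0.0, 0.001]
force: [1.0, -0.4, 1.4]
finger_gap: 0.302
gripper_force: 0.0
```

>>> servo_tool(
  rows=[
    [[0,0,0,0,0,-0.005,-0.4],[0,0,0,0,0,-0.015,-0.4],[0,0,0,0,0,-0.03,-0.4],[0,0,0,0,0,-0.04,-0.4],[0,0,0,0.04,0,-0.03,-0.4],[0,0,0,0.04,0,0,-0.4],[0,0,0,0.04,0,0,-0.4],[0,0,0,0,0,0,-0.4]],
  ],
)

```text
t: 24.48
tcp_pos: [0.4546, -0.1761, 0.161]
tool_rot: [0.075, 0.997, 0.004, -0.007]
force: [-1.3, 0.3, 0.1]
finger_gap: 0.297
gripper_force: 0.0
```

Run:
```python
from h import *
import cv2
t=manip.snapshot("top");b=manip.snapshot("side")
f=lambda i:cv2.resize(i,(400,400),interpolation=cv2.INTER_CUBIC)
cv2.imwrite("pics/m4.png",np.hstack([f(b[190:290,310:410]),f(t[140:240,300:400])]))
```

```text
(no output)
```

View pics/m4.png

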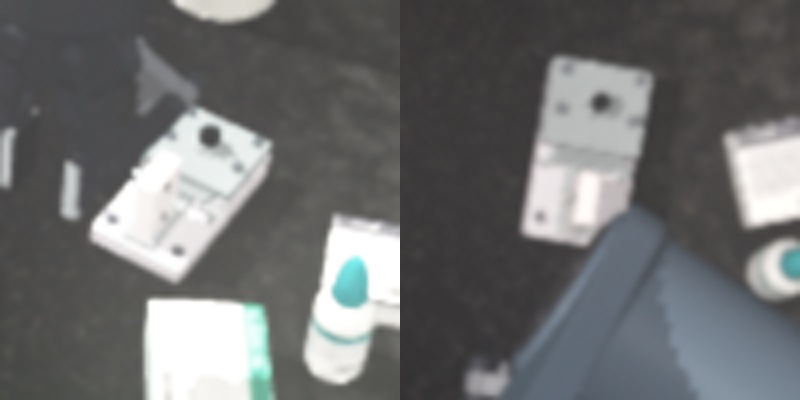

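The feeler sits in the guide, upright, with its grip centred over the apron at about (587,197) in the top crop. I'll check its depth, then hand in.

Run:
```python
from h import *
p=ray("top",(300+187/4-.4,140+197/4-.4),.057);d=p-[.629,-.2044];y=np.radians(-8.6);u=np.array([np.cos(y),np.sin(y)])
print(p,d@u,d@[-u[1],u[0]])
print(manip.sign_off())
```

```text
[ 0.57812234 -0.19550379] -0.051635907625429835 0.0011881800679965047
the job is handed in; nothing more can be done
None
```

The feeler is home against the stop and let go in the right-hand guide as seen from the robot. It met about 8 N on the ramp there, then a steady drag of about 6–7 N. The middle guide was loose and the left one jammed (stopped at about 16 N), and the job is handed in with no verdict returned.

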